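# Roll the rolling pin across the pastry board to its parking strip

## Task

Clear the near part of the pastry board: with your fingertips on top of the rolling pin's barrel, roll it away from the robot over the board, without sliding it, until it lies along the inlaid steel strip, centred over it and parallel to it, and leave it there at rest. Only push it from above: do not grip it, lift it or shove it from low down. Leave the ramekin, the shaker, the bowl and the dough scraper where they are.

Things in the scene. Friction and masses are not known exactly. Their poses are not given: they have to be found in the camera images.
- board: White plastic pastry board, fixed to the steel table, 400 (its x) x 520 (its y) x 20 mm thick; origin at the centre of its underside, so its top is at height 20 mm. Its x axis points away from the robot (turned by up to 0.25 rad).
- strip: Straight grey steel strip inlaid in the board's top, flush and fixed, 24 mm wide (its x) and 480 mm long (its y), nearer the board's far edge; origin at its centre, on the board's top surface (height 20 mm). Its x axis points away from the robot, across the strip; parallel to the board's axes.
- pin: Wooden rolling pin on the board, 135 to 220 mm short of the strip, parallel to it within 0.06 rad. Rigid: barrel 66 mm in diameter, 230 mm long; a handle at each end, 26 mm thick, 76 mm long, clear of the board. 0.4 to 0.8 kg. Origin at its middle, on its axis, 53 mm above the table; y axis along the pin, to the robot's left; x and z turn as it rolls, z up at the start.
- barrel_end (a point): Centre of the barrel's left end face, on the pin's axis, 115 mm along the pin's y from its origin (there the handle begins). A fingertip that sticks to the barrel's top (86 mm above the table) travels twice as far as the pin itself. Friction of the pin on board and fingers is about 0.6 or more. Rolling resistance: let go at 50 mm/s the pin coasts only a few mm.
- ramekin: Bystander: small white open ceramic cup, 72 mm across, 45 mm high, on the board's far edge beyond the strip; origin at the centre of its underside.
- shaker: Bystander: aluminium shaker tin with a domed top, 57 mm across, 92 mm high, on the board's far edge beyond the strip; origin at the centre of its underside.
- bowl: Bystander: steel mixing bowl, 150 mm across, 70 mm high, on the table beside the board; origin at the centre of its underside.
- scraper: Bystander: dough scraper lying flat on the table beside the board, 150 mm wide steel blade with a black plastic grip, 27 mm high; origin at its middle, on the table.

How it is judged:
By the outcome, as a careful person would: the job done as asked, in the order asked, and still so for the second after the job is handed in, with the robot touching nothing.
It also fails if it takes over 64 s, if anything falls off the work surface, if the arm or the gripper's body presses on something with over 40 N, if the wrist force passes 120 N, or if a joint passes its speed limit or range.

## Robot

A 7-joint arm with a two-finger parallel gripper is mounted at the origin on the work surface. World frame = base frame: x ahead of the robot, y to its left, z up, the work surface at z = 0. Lengths are in m, angles in rad, forces in N, time in s.
With the tool pointing down it reaches from about 0.375 to 0.925 m from the base axis. Payload 3.1 kg.
Tool frame: the origin (TCP) lies between the finger pads; the fingertips stand 19 mm ahead of it and the grasp point (between the pads) is the TCP; z points along the fingers, y is the direction in which the jaws open and shut (so a half turn about z gives the same grasp; the last joint's range is limited). The gripper opens to 85 mm and grips with 20 to 120 N. Pads are 22 mm wide; open, the fingers measure 114 mm over their backs; the gripper's body (76 mm by 85 mm) begins 54 mm behind the grasp point. The pads swing forward as they close: fully open they stand 13 mm farther back than shut.
Start: joints at [1.012, 0.383, 0.044, 1.598, -0.018, 1.161, -0.05], TCP at [0.289, -0.582, 0.25] pointing down, gripper open.
Joint ranges: [-2.61, 2.61], [-0.41, 2.15], [-1.48, 1.57], [0, 2.5], [-1.57, 4.71], [0.05, 1.97], [-2.85, 2.85]. Speed limits (rad/s): [2.79, 2.79, 3.14, 3.14, 3.14, 3.14, 3.14].

## Interface

Orientations are given as a unit quaternion [x, y, z, w].
In Python, from bench import move_ptp, movel, move_j, move_gripper, pause, inverse_kinematics, read_camera, camera_params, MotionError, sign_off, look_for, tip_of, read_time_s, read_qpos, read_joint_vel, read_effort, read_eef_pos, read_tcp_rot, read_ft_force, read_ft_torque, read_finger_gap gives the robot as it stands. Calls block until the motion is done:
- move_ptp(position, orientation): joint-space move of the TCP to a pose.
- movel(position, orientation=None, speed=0.15): straight line of the TCP; orientation=None keeps the orientation; speed is the mean speed in m/s.
- move_j(angles): joint-space move.
- move_gripper(opening, effort=None): finger opening in m; effort is the grip in N (None keeps the last); returns when the fingers have stopped.
- pause(seconds).
- inverse_kinematics(position, orientation): joint angles nearest the present ones, or None.
- read_camera(name): name is "scene" or "top" or "wrist"; returns the picture (420x560x3 uint8, red, green, blue); there is no depth.
- camera_params(name): a dict with "K" (3x3 intrinsics, pixels), "dist_coeffs" ([k1, k2, p1, p2, k3] as OpenCV has them; the pictures are not rectified), "camera_from_world" (4x4, takes a point from world to camera coordinates). Camera axes: x right, y down, z forward; pixel columns grow to the right and rows downward; lengths in m; the calibration is good to about 2 mm. A picture is of the moment at which its call begins: read the wrist's pose just before it. camera_params takes no time and is no camera call; for the wrist camera it gives the pose at the moment of the call.
A pose or a line that the arm cannot do raises MotionError and nothing moves.
- sign_off(): hands the job in, once; it reports no verdict.
Trained networks look in the newest picture that a camera, given by its name, has taken for a name from the list of things; names that differ only in an ending like _2 or _b are one class to them, and where a whole thing is asked for, a point or a joint stands for the part that bears it (a point fixed in the world has none). Each returns a list of dicts, best first, with "confidence" (0 to 1); they miss things now and then, are a little off and sometimes report something else, mostly with a low value. They report only what shows in the picture. A call takes as long as a camera call.
- look_for(camera, name): "at" ([column, row] in pixels, amid what is visible of it).
- tip_of(camera, name): "at" ([column, row] in pixels: a listed point, or the origin of a listed thing).
Readings, each from a call of its own:
- read_time_s(): time.
- read_qpos(): joint angles.
- read_joint_vel(): joint speeds.
- read_effort(): joint torques, N m.
- read_eef_pos(): TCP position.
- read_tcp_rot(): TCP orientation.
- read_ft_force(): force on the tool from outside, world axes, zero at the start.
- read_ft_torque(): the same for the moment, N m.
- read_finger_gap(): finger opening in m.
Only numpy, scipy, OpenCV 4.12 (cv2) and the standard library are available. Lean on these libraries where they do the work, as an engineer would, in place of code of your own. Each camera call takes 0.05 s, during which the arm holds its last target.

## Working session

There is one attempt and no reset: what is moved stays moved. The work goes in short steps, each a Python script; the robot and the scene stay as the last script left them, time stands still between calls to the robot, and variables do not carry over. Pictures are saved under pics/ and viewed, and the job is handed in when it is done.

```bash
ls; mkdir -p pics
python3 - <<'E'
from bench import *
import cv2,numpy as np
for c in ["scene","top"]:
    im=read_camera(c); cv2.imwrite(f"pics/{c}0.png",im[:,:,::-1])
    p=camera_params(c); print(c,p["K"],p["dist_coeffs"],np.round(p["camera_from_world"],3))
    for n in ["pin","strip","barrel_end","ramekin","shaker","bowl","scraper","board"]:
        print(n,tip_of(c,n)[:2])
print(read_time_s(),read_eef_pos(),read_tcp_rot(),read_finger_gap())
E
```

```text
pics
scene [[455.34961784   0.         279.17048816]
 [  0.         455.34961784 206.79306336]
 [  0.           0.           1.        ]] [-0.0203268  0.         0.         0.         0.       ] [[ 0.836  0.549  0.008 -0.565]
 [ 0.351 -0.523 -0.776 -0.14 ]
 [-0.422  0.651 -0.63   1.612]
 [ 0.     0.     0.     1.   ]]
pin [{'at': [231.2, 201.8], 'confidence': 0.76}]
strip [{'at': [275.1, 232.3], 'confidence': 0.86}]
barrel_end [{'at': [250.3, 187.7], 'confidence': 0.89}]
ramekin [{'at': [283.2, 277.1], 'confidence': 0.91}]
shaker [{'at': [316.5, 217.8], 'confidence': 0.58}]
bowl [{'at': [300.6, 165.2], 'confidence': 0.88}]
scraper [{'at': [198.8, 336.9], 'confidence': 0.58}, {'at': [252.9, 229.8], 'confidence': 0.44}]
board [{'at': [253.9, 228.8], 'confidence': 0.59}]
top [[518.44246528   0.         287.61255047]
 [  0.         518.44246528 206.23090055]
 [  0.           0.           1.        ]] [-0.02390262  0.          0.          0.          0.        ] [[-0.013 -1.     0.015  0.035]
 [-0.984  0.01  -0.177  0.644]
 [ 0.176 -0.016 -0.984  1.313]
 [ 0.     0.     0.     1.   ]]
pin [{'at': [299.4, 260.2], 'confidence': 0.65}]
strip [{'at': [295.2, 203.7], 'confidence': 0.86}, {'at': [297.4, 231.2], 'confidence': 0.2}]
barrel_end [{'at': [254.9, 264.6], 'confidence': 0.62}]
ramekin [{'at': [342.1, 163.5], 'confidence': 0.75}]
shaker [{'at': [255.9, 178.7], 'confidence': 0.7}]
bowl [{'at': [155.3, 252.9], 'confidence': 0.86}]
scraper [{'at': [432.1, 186.2], 'confidence': 0.82}]
board [{'at': [297.1, 232.8], 'confidence': 0.69}]
0.9 [ 0.28903584 -0.58221167  0.25029425] [ 9.73576663e-01  2.28360417e-01  2.12977001e-05 -4.76430235e-06] 0.08548751451610292
```

View pics/scene0.png

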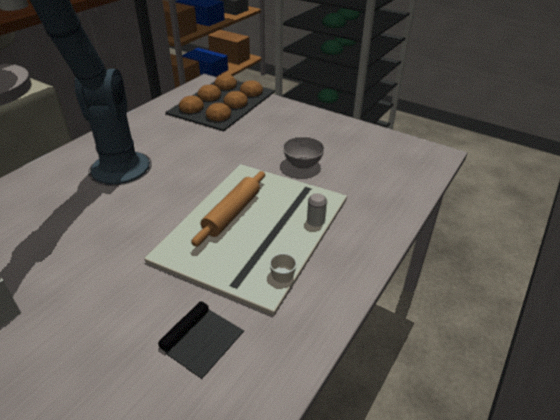

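View pics/top0.png

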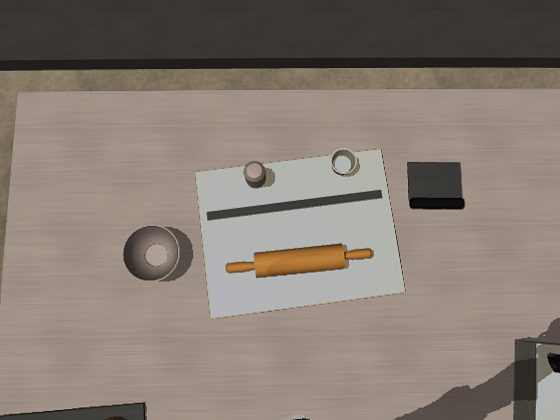

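The scene view shows the pin at about (231,205) and the strip from (235,283) to (308,190). In the top view the pin spans (227,268)–(372,253) and the strip (208,216)–(382,194). The bystanders sit beyond the strip and beside the board. Next I'll move the wrist camera over the area for a more exact measurement.

```bash
cat > h.py <<'E'
from bench import *
import cv2,numpy as np
from scipy.spatial.transform import Rotation as R
def rays(p,uv):
    uv=np.asarray(uv,float).reshape(-1,1,2)
    n=cv2.undistortPoints(uv,np.array(p["K"]),np.array(p["dist_coeffs"])).reshape(-1,2)
    T=np.array(p["camera_from_world"]); Rm=T[:3,:3]; c=-Rm.T@T[:3,3]
    d=np.c_[n,np.ones(len(n))]@Rm
    return c,d
def atz(p,uv,z):
    c,d=rays(p,uv); return c+d*((z-c[2])/d[:,2])[:,None]
def proj(p,X):
    T=np.array(p["camera_from_world"])
    return cv2.projectPoints(np.asarray(X,float).reshape(-1,3),cv2.Rodrigues(T[:3,:3])[0],T[:3,3],np.array(p["K"]),np.array(p["dist_coeffs"]))[0].reshape(-1,2)
def tri(views):
    A=np.zeros((3,3));b=np.zeros(3)
    for p,uv in views:
        c,d=rays(p,uv); d=d[0]/np.linalg.norm(d[0]); M=np.eye(3)-np.outer(d,d); A+=M;b+=M@c
    return np.linalg.solve(A,b)
def down(yaw): # tool z down, tool y along world direction (yaw measured of tool y)
    y=np.array([np.cos(yaw),np.sin(yaw),0]);z=np.array([0,0,-1.]);x=np.cross(y,z)
    return R.from_matrix(np.c_[x,y,z]).as_quat()
E
python3 - <<'E'
from h import *
pt,ps=camera_params("top"),camera_params("scene")
for n,a,b in [("pin",[299.4,260.2],[231.2,201.8]),("end",[254.9,264.6],[250.3,187.7]),("strip",[295.2,203.7],[275.1,232.3])]:
    print(n,tri([(pt,a),(ps,b)]))
print(atz(pt,[[208,216],[382,194]],.02))
print(R.from_quat(read_tcp_rot()).as_matrix().round(3)); 
p=camera_params("wrist");T=np.array(p["camera_from_world"]);print(p["K"],T[:3,:3].T.round(3),-T[:3,:3].T@T[:3,3])
for yaw in (np.pi/2+.1,-np.pi/2+.1):
  for P in ([.55,0,.40],[.5,-.0,.45],[.6,0,.3],[.5,0,.12],[.8,0,.12]): print(yaw,P,inverse_kinematics(P,down(yaw)))
E
```

```text
pin [ 5.01934677e-01 -8.16625269e-05  6.56363806e-02]
end [0.49146878 0.11393874 0.04361905]
strip [0.65772603 0.00583178 0.01744442]
[[ 0.62604948  0.24219804  0.02      ]
 [ 0.68214233 -0.23184723  0.02      ]]
[[ 0.896  0.445  0.   ]
 [ 0.445 -0.896  0.   ]
 [ 0.     0.    -1.   ]]
[[289.51120125   0.         271.15210105]
 [  0.         289.51120125 207.7492359 ]
 [  0.           0.           1.        ]] [[ 0.445 -0.861 -0.245]
 [-0.896 -0.428 -0.12 ]
 [-0.001  0.273 -0.962]] [ 0.35057442 -0.55155379  0.37412046]
1.6707963267948966 [0.55, 0, 0.4] [ 0.53359845  0.15079649 -0.67575053  1.61178124  0.09529722  1.41251451
  1.51914172]
1.6707963267948966 [0.5, -0.0, 0.45] [ 0.55739409  0.01457066 -0.63955809  1.63231422  0.00871952  1.49759
  1.5880454 ]
1.6707963267948966 [0.6, 0, 0.3] [ 0.4783933   0.32179112 -0.66821533  1.63895199  0.20776095  1.25320704
  1.44069963]
1.6707963267948966 [0.5, 0, 0.12] [ 0.55221359  0.35967566 -0.71830671  2.03209365  0.31117059  0.8580227
  1.33000595]
1.6707963267948966 [0.8, 0, 0.12] [ 0.32731526  0.87920714 -0.66488072  1.22630762  0.53326891  1.20769946
  1.32781279]
-1.4707963267948965 [0.55, 0, 0.4] [ 0.33554428  0.1265112  -0.45060882  1.62016403  0.05571856  1.40767947
 -1.59178049]
-1.4707963267948965 [0.5, -0.0, 0.45] [ 0.39845825  0.00673399 -0.47910083  1.63832641  0.00311263  1.49729077
 -1.55165822]
-1.4707963267948965 [0.6, 0, 0.3] [ 0.26288287  0.27869634 -0.397712    1.64916059  0.11303508  1.23648811
 -1.6289983 ]
-1.4707963267948965 [0.5, 0, 0.12] [ 0.27919428  0.30004576 -0.40434776  2.04386734  0.15868881  0.82691023
 -1.68762579]
-1.4707963267948965 [0.8, 0, 0.12] [ 0.07972978  0.79094204 -0.21957446  1.24353452  0.17248978  1.12510976
 -1.62168868]
```

Run:
```python
from h import *
import json
Q=down(np.pi/2+.118)
for i,P in enumerate(([.48,-0.06,.27],[.56,0.06,.27])):
    move_ptp(P,Q); pause(.3)
    p=camera_params("wrist"); im=read_camera("wrist"); cv2.imwrite(f"pics/w{i}.png",im[:,:,::-1])
    json.dump({k:np.array(v).tolist() for k,v in p.items()},open(f"w{i}.json","w"))
    for n in ["pin","strip","barrel_end"]: print(n,tip_of("wrist",n)[:1])
print(read_time_s(),read_ft_force())
```

```text
pin [{'at': [319.5, 208.6], 'confidence': 0.69}]
strip [{'at': [304.2, 301.1], 'confidence': 0.84}]
barrel_end [{'at': [409.9, 213.2], 'confidence': 0.71}]
pin [{'at': [228.1, 130.1], 'confidence': 0.6}]
strip [{'at': [227.8, 246.2], 'confidence': 0.8}]
barrel_end [{'at': [324.9, 136.7], 'confidence': 0.88}]
4.5417 [ 0.54225977  0.59867604 -0.09566409]
```

View pics/w0.png

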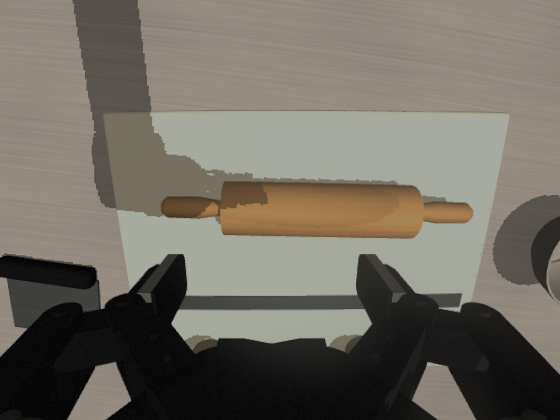

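View pics/w1.png

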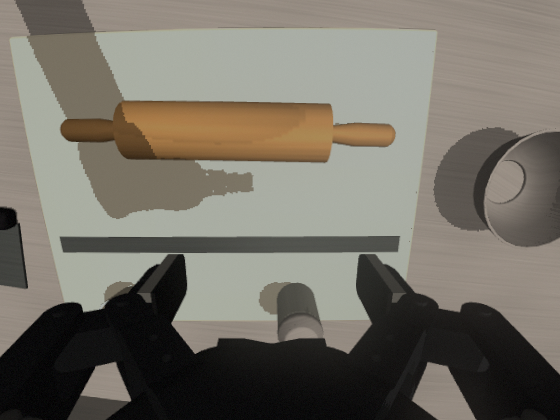

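```bash
cat > fit.py <<'E'
from h import *
import json
from scipy.optimize import least_squares
def orange(im):  # rgb
    h=cv2.cvtColor(im,cv2.COLOR_RGB2HSV)
    m=((h[...,0]>=5)&(h[...,0]<=20)&(h[...,1]>140)&(h[...,2]>40)).astype(np.uint8)
    n,l,s,_=cv2.connectedComponentsWithStats(m)
    return m,l,s
def barrel_rays(p,im,c0,yaw0,half=.1,ry=True):
    # sample along approx axis; scan image perpendicular for mask edges
    m,_,_=orange(im); a=np.array([-np.sin(yaw0),np.cos(yaw0),0]) # axis
    out=[]
    for t in np.linspace(-half,half,41):
        X=c0+a*t; uv=proj(p,[X,X+a*.005])
        d=uv[1]-uv[0]; d/=np.linalg.norm(d); nrm=np.array([-d[1],d[0]])
        u0=uv[0]
        for s in (1,-1):
            k=np.arange(0,80,.25); P=u0+s*k[:,None]*nrm
            v=cv2.remap(m.astype(np.float32),P[:,0].astype(np.float32)[None],P[:,1].astype(np.float32)[None],cv2.INTER_LINEAR)[0]
            if v[0]<.5: continue
            i=np.argmax(v<.5)
            if i>0: out.append(P[i])
    return np.array(out)
def fit_pin(views,c0,yaw0,fixz=None):
    data=[]
    for p,im in views:
        e=barrel_rays(p,im,c0,yaw0); 
        if len(e): data.append(rays(p,e))
    def f(q):
        c=np.array([q[0],c0[1],q[1] if fixz is None else fixz]); a=np.array([-np.sin(q[2]),np.cos(q[2]),0]); r=[]
        for o,d in data:
            n=np.cross(d,a); n/=np.linalg.norm(n,axis=1)[:,None]
            r.append(np.abs((c-o)@n.T)-.033)
        return np.concatenate(r)*1000
    s=least_squares(f,[c0[0],c0[2],yaw0],loss="soft_l1")
    return s.x,np.sqrt(np.mean(s.fun**2)),[len(d[1]) for d in data]
def strip_fit(p,im,c0,yaw0,half=.2):
    g=cv2.cvtColor(im,cv2.COLOR_RGB2GRAY).astype(np.float32)
    a=np.array([-np.sin(yaw0),np.cos(yaw0),0]);b=np.array([np.cos(yaw0),np.sin(yaw0),0])
    pts=[]
    for t in np.linspace(-half,half,81):
        k=np.arange(-.03,.0301,.0005); X=c0+a*t+b*k[:,None]; P=proj(p,X).astype(np.float32)
        v=cv2.remap(g,P[:,0][None],P[:,1][None],cv2.INTER_LINEAR)[0]
        lo=v.min();hi=np.median(v[[0,1,2,-3,-2,-1]])
        if hi-lo<25 or abs(v[0]-v[-1])>15: continue
        w=v<(lo+hi)/2; ii=np.where(w)[0]
        if ii[-1]-ii[0]+1!=w.sum(): continue
        wd=(ii[-1]-ii[0])*.0005
        if not .018<wd<.03: continue
        pts.append([t,k[ii].mean()])
    pts=np.array(pts)
    if len(pts)<8: return None
    pf=np.polyfit(pts[:,0],pts[:,1],1); r=pts[:,1]-np.polyval(pf,pts[:,0]); ok=np.abs(r)<.003
    pf=np.polyfit(pts[ok,0],pts[ok,1],1)
    return c0[0]+b[0]*pf[1],c0[1]+b[1]*pf[1],yaw0-np.arctan(pf[0]),len(pts)
E
python3 - <<'E'
from fit import *
V={}
for i in (0,1):
    V[f"w{i}"]=(json.load(open(f"w{i}.json")),cv2.imread(f"pics/w{i}.png")[:,:,::-1].copy())
for c in ("top","scene"): V[c]=(camera_params(c),cv2.imread(f"pics/{c}0.png")[:,:,::-1].copy())
for n,uv in (("pin",([319.5,208.6],[228.1,130.1])),("end",([409.9,213.2],[324.9,136.7]))):
    print(n,tri([(V["w0"][0],uv[0]),(V["w1"][0],uv[1])]),[atz(V[w][0],u,.053)[0] for w,u in zip(("w0","w1"),uv)])
c0=np.array([.5,0.0,.053]);y0=.11
for sub in (["w0"],["w1"],["top"],["scene"],["w0","w1"],list(V)):
    for fz in (.053,None) : 
        if fz is None and len(sub)<2: continue
        r=fit_pin([V[s] for s in sub],c0,y0,fz); print(sub,fz,r[0].round(4),round(r[1],2),r[2])
for s in V: print(s,strip_fit(*V[s],np.array([.655,.005,.02]),.118))
E
```

```text
pin [0.50071437 0.0021512  0.05324877] [array([0.5009104 , 0.00212163, 0.053     ]), array([0.50059568, 0.00220297, 0.053     ])]
end [0.4940308  0.11344514 0.05559204] [array([0.49366027, 0.11557015, 0.053     ]), array([0.49509632, 0.11323987, 0.053     ])]Traceback (most recent call last):
  File "<stdin>", line 12, in <module>
  File "fit.py", line 35, in fit_pin
    s=least_squares(f,[c0[0],c0[2],yaw0],loss="soft_l1")
    return func(*args, **kwargs)
    vector_fun = VectorFunction(
        fun_wrapped,
    ...<6 lines>...
        workers=workers
    )
    self._update_fun()
    ~~~~~~~~~~~~~~~~^^
    self.f = self.fun_wrapped(xp_copy(self.x))
             ~~~~~~~~~~~~~~~~^^^^^^^^^^^^^^^^^
    return np.atleast_1d(self.fun(x))
                         ~~~~~~~~^^^
    return self.f(x, *self.args, **self.kwargs)
           ~~~~~~^^^^^^^^^^^^^^^^^^^^^^^^^^^^^^
  File "fit.py", line 34, in f
    return np.concatenate(r)*1000
           ~~~~~~~~~~~~~~^^^
ValueError: need at least one array to concatenate
```

Run:
```python
from fit import *
p=json.load(open("w0.json"));im=cv2.imread("pics/w0.png")[:,:,::-1].copy()
print(proj(p,[.5,0,.053]));h=cv2.cvtColor(im,cv2.COLOR_RGB2HSV)
for a in ((210,330),(190,300),(230,300),(195,240),(235,340),(180,240),(212,445),(170,300),(140,140),(300,330)): print(a,im[a],h[a])
```

```text
[[317.9151181  207.69790625]]
(210, 330) [163 121  74] [ 16 139 163]
(190, 300) [128  98  65] [ 16 126 128]
(230, 300) [147 110  70] [ 16 134 147]
(195, 240) [101  76  50] [ 15 129 101]
(235, 340) [129  97  62] [ 16 132 129]
(180, 240) [122 114  99] [ 20  48 122]
(212, 445) [167 125  80] [ 16 133 167]
(170, 300) [166 169 159] [ 39  15 169]
(140, 140) [119 112  96] [ 21  49 119]
(300, 330) [77 78 73] [36 16 78]
```

```bash
sed -i 's/>140)&/>90)\&/; s/>40)).astype/>25)).astype/' fit.py
cat > run1.py <<'E'
from fit import *
V={}
for i in (0,1):
    V[f"w{i}"]=(json.load(open(f"w{i}.json")),cv2.imread(f"pics/w{i}.png")[:,:,::-1].copy())
for c in ("top","scene"): V[c]=(camera_params(c),cv2.imread(f"pics/{c}0.png")[:,:,::-1].copy())
c0=np.array([.5,0.0,.053]);y0=.11
for sub in (["w0"],["w1"],["top"],["scene"],["w0","w1"],list(V)):
    for fz in (.053,None) : 
        if fz is None and len(sub)<2: continue
        r=fit_pin([V[s] for s in sub],c0,y0,fz); print(sub,fz,r[0].round(4),round(r[1],2),r[2])
for s in V: print(s,strip_fit(*V[s],np.array([.655,.005,.02]),.118))
E
python3 run1.py
```

```text
['w0'] 0.053 [0.5025 0.053  0.0946] 0.63 [82]
['w1'] 0.053 [0.5021 0.0535 0.0956] 0.63 [82]
['top'] 0.053 [0.5017 0.0525 0.0936] 0.95 [82]
['scene'] 0.053 [0.5018 0.053  0.0928] 1.6 [82]
['w0', 'w1'] 0.053 [0.5023 0.0569 0.0951] 0.66 [82, 82]
['w0', 'w1'] None [0.5025 0.0521 0.095 ] 0.65 [82, 82]
['w0', 'w1', 'top', 'scene'] 0.053 [0.5021 0.053  0.094 ] 1.09 [82, 82, 82, 82]
['w0', 'w1', 'top', 'scene'] None [0.5021 0.0531 0.094 ] 1.09 [82, 82, 82, 82]
w0 (np.float64(0.6563788140750628), np.float64(0.005163459435768317), np.float64(0.11957142727794165), 49)
w1 (np.float64(0.656150056556993), np.float64(0.005136340061584558), np.float64(0.11918213095383852), 69)
top (np.float64(0.6556559008022881), np.float64(0.005077757528735056), np.float64(0.1196406941014385), 81)
scene (np.float64(0.6557662313117666), np.float64(0.005090837292826203), np.float64(0.12000234213451351), 73)
```

Run:
```python
from h import *
yaw=.095; Q=down(np.pi/2+yaw); b=np.array([np.cos(yaw),np.sin(yaw),0])
c=np.array([.5020,.0022,0]); s=c-b*.009
move_ptp(list(s+[0,0,.13]),Q)
f0=read_ft_force(); print(read_eef_pos(),f0)
movel(list(s+[0,0,.112]),Q,.1)
for z in np.arange(.110,.084,-.002):
    movel(list(s+[0,0,z]),Q,.03); f=read_ft_force()-f0
    print(round(z,4),f.round(2),read_eef_pos()[2].round(4),(read_ft_torque()).round(2))
    if f[2]>3: break
print(read_time_s())
im=read_camera("wrist");cv2.imwrite("pics/w2.png",im[:,:,::-1])
```

```text
[0.49484524 0.00206732 0.13121181] [ 0.03634884  0.26459718 -0.53191961]
0.11 [-0.06 -0.1   1.3 ] 0.1104 [ 0.01 -0.    0.01]
0.108 [ 0.13 -0.41  1.3 ] 0.1079 [ 0.04  0.04 -0.01]
0.106 [-0.02  0.34  0.76] 0.1058 [-0.01  0.01  0.02]
0.104 [-0.6  -0.27  0.31] 0.1038 [ 0.04 -0.   -0.03]
0.102 [ 0.08 -0.96  0.53] 0.1018 [-0.02  0.01  0.  ]
0.1 [0.48 0.69 0.79] 0.0998 [-0.01  0.03  0.  ]
0.098 [-0.07  0.1  -0.73] 0.0979 [ 0.02  0.02 -0.01]
0.096 [ 0.42 -0.38 -0.28] 0.0959 [0.02 0.02 0.04]
0.094 [-0.82 -0.76  0.44] 0.0938 [ 0.01  0.02 -0.04]
0.092 [ 0.57 -0.88  0.99] 0.0919 [-0.01 -0.04 -0.  ]
0.09 [ 0.04 -0.35  7.33] 0.0917 [ 0.04 -0.06  0.01]
8.325
```

View pics/w2.png

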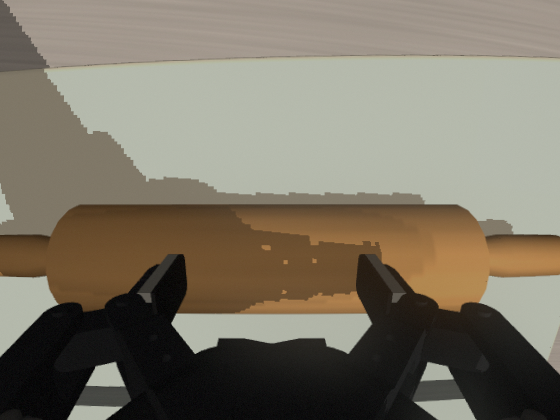

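Both fingertips touch the barrel top at TCP z = 0.0917, which matches a top height of about 86 mm. Next is one trial stroke, then a re-measurement.

```bash
cat > st.py <<'E'
from fit import *
ZC=.0892
def measure(c,yaw,cams=("wrist",)):
    V=[]
    for n in cams:
        p=camera_params(n); V.append((p,read_camera(n)))
    r=fit_pin(V,np.array([c[0],c[1],.053]),yaw,.053)
    return np.array([r[0][0],c[1],0]),r[0][2],r[1],V
def dist(c,yaw=None,ys=.1195,s0=np.array([.6562,.0051,0])):
    return (s0-c)@np.array([np.cos(ys),np.sin(ys),0])
def stroke(c,yaw0,yaw1,d,pre=None,speed=.06,lift=.106):
    """c: pin centre; rolls it by d; finger -d/2 -> +d/2 rel."""
    pre=d/2 if pre is None else pre
    b=np.array([np.cos(yaw0),np.sin(yaw0),0]);Q0=down(np.pi/2+yaw0);Q1=down(np.pi/2+yaw1)
    s=c-b*pre; e=s+2*d*np.array([np.cos((yaw0+yaw1)/2),np.sin((yaw0+yaw1)/2),0])
    movel(list(s+[0,0,lift]),Q0,.2)
    movel(list(s+[0,0,ZC]),Q0,.04)
    movel(list(e+[0,0,ZC]),Q1,speed); f=read_ft_force(); pz=read_eef_pos()
    movel(list(e+[0,0,lift]),Q1,.08)
    print("end press",f.round(1),"tcp",pz.round(4),"t",read_time_s())
    return c+b*d,e
E
python3 - <<'E'
from st import *
c=np.array([.5020,.0022,0])
n,e=stroke(c,.095,.095,.018)
m,y,r,V=measure(n,.095,("wrist","top")); print(n,m,y,r,dist(m)); cv2.imwrite("pics/w3.png",V[0][1][:,:,::-1])
for v in V: print(fit_pin([v],np.array([m[0],m[1],.053]),.095,.053))
E
```

```text
end press [ 0.3 -1.  11.3] tcp [0.533  0.0051 0.0915] t 10.3
[0.51991884 0.00390743 0.        ] [0.51988492 0.00390743 0.        ] 0.09762836297513403 8.428504916361256 0.13548509967109934
(array([0.52000345, 0.053     , 0.0937484 ]), np.float64(3.410578865215198), [82])
(array([0.51958166, 0.03641952, 0.10405452]), np.float64(15.555452113153564), [32])
```

View pics/w3.png

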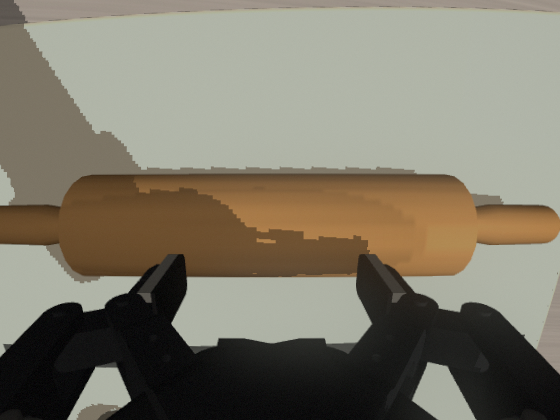

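The trial stroke rolled the pin 17.9 mm against 18 predicted, with no slip. Next I'll test whether turning the tool during a stroke also turns the pin, since it needs +0.025 rad of yaw.

```bash
cat >> st.py <<'E'
def survey(c,yaw,back=.05,z=.20,name=None,cams=("wrist",)):
    b=np.array([np.cos(yaw),np.sin(yaw),0])
    movel(list(c-b*back+[0,0,z]),down(np.pi/2+.1195),.3); pause(.15)
    m,y,r,V=measure(c,yaw,cams)
    m,y,r,V2=(lambda q:(np.array([q[0][0],c[1],0]),q[0][2],q[1],V))(fit_pin(V,np.array([m[0],c[1],.053]),y,.053))
    st=strip_fit(V[0][0],V[0][1],np.array([.6562,.0051,.02]),.1195)
    print("SURVEY",m.round(4),"yaw",round(y,4),"res",round(r,2),"dist",round(dist(m),4),"strip",st,"t",read_time_s())
    if name: cv2.imwrite(f"pics/{name}.png",V[0][1][:,:,::-1])
    return m,y
E
python3 - <<'E'
from st import *
c=np.array([.5199,.0039,0])
m,y=survey(c,.094,name="s0")
n,e=stroke(m,y,y+.03,.019)
m,y=survey(n,y,name="s1"); print(n)
E
```

```text
SURVEY [0.5204 0.0039 0.    ] yaw 0.0933 res 7.19 dist 0.135 strip None t 11.1167
end press [ 0.5 -1.1  7.6] tcp [0.5518 0.0067 0.0915] t 13.4917
SURVEY [0.5383 0.0057 0.    ] yaw 0.0914 res 7.08 dist 0.117 strip (np.float64(0.6562), np.float64(0.005100000000000004), np.float64(0.1195), 14) t 14.2083
[0.53927581 0.00566993 0.        ]
```

View pics/s1.png

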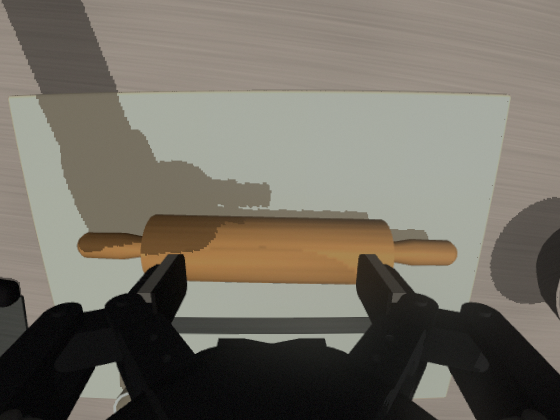

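```bash
sed -i 's/back=.05,z=.20/back=-.05,z=.25/; s/,.3); pause(.15)/,.4); pause(.15)/' st.py
python3 - <<'E'
from st import *
c=np.array([.5383,.0057,0])
m,y=survey(c,.094,name="s2")
E
```

```text
SURVEY [0.5381 0.0057 0.    ] yaw 0.097 res 0.5 dist 0.1172 strip (np.float64(0.6560977862867516), np.float64(0.0050877269849995575), np.float64(0.11895947238334016), 55) t 14.8333
```

Turning the tool with a centred, light press barely turns the pin (0.095 → 0.097). I'll try a firmer press near one barrel end, so that end acts as the pivot while the pin rolls.

```bash
cat >> st.py <<'E'
def stroke2(c,yawp,d,off,tw,zc,speed=.06,lift=.106,pre=None):
    """finger pair centred at off along the pin; tool starts parallel and turns by tw during the stroke."""
    pre=d/2 if pre is None else pre
    b=np.array([np.cos(yawp),np.sin(yawp),0]);a=np.array([-np.sin(yawp),np.cos(yawp),0])
    s=c-b*pre+a*off; e=s+2*d*b
    Q0=down(np.pi/2+yawp);Q1=down(np.pi/2+yawp+tw)
    movel(list(s+[0,0,lift]),Q0,.3); movel(list(s+[0,0,zc]),Q0,.05)
    f0=read_ft_force(); movel(list(e+[0,0,zc]),Q1,speed); f=read_ft_force();t=read_ft_torque()
    movel(list(e+[0,0,lift]),Q1,.1)
    print("press",f0.round(1),f.round(1),"tq",t.round(2),"t",read_time_s())
    return c+b*d
E
python3 - <<'E'
from st import *
m,y=np.array([.5381,.0057,0]),.097
n=stroke2(m,y,.018,-.057,.06,.0842)
m,y=survey(n,y,name="s3");print(n)
E
```

```text
press [ 0.3  0.2 24.3] [ 2.2  0.3 18.4] tq [ 0.78 -0.22 -0.06] t 17.2333
SURVEY [0.551  0.0074 0.    ] yaw 0.0958 res 0.62 dist 0.1042 strip (np.float64(0.6560431361104972), np.float64(0.005081165023677237), np.float64(0.11811832699754071), 55) t 17.9833
[0.55601539 0.00744326 0.        ]
```

Pressing near one end doesn't turn the pin either: the fingers just slip, and yaw stays at 0.096 against the strip's 0.119. More force would drag the pin across the board, which the task forbids, so I'll accept about 0.023 rad (±2.6 mm at the barrel ends). I'll finish with clean, centred, no-slip strokes.

Run:
```python
from st import *
m,y=np.array([.5510,.0074,0]),.0958
for i in range(3): m=stroke2(m,y,.019,0,0,ZC)
print(m); m,y=survey(m,y,name="s4")
```

```text
press [-1.2  0.5  8.2] [ 0.7 -0.7  7.1] tq [-0.05 -0.08  0.03] t 20.2417
press [ 0.2  0.4 10.1] [ 0.8 -0.2  8.4] tq [-0.07 -0.13 -0.03] t 22.075
press [-0.2 -0.6  9.4] [ 0.7 -0.7  8.5] tq [-0.07 -0.13 -0.01] t 23.9083
[0.60773864 0.01285225 0.        ]
SURVEY [0.6047 0.0129 0.    ] yaw 0.0945 res 0.42 dist 0.0502 strip (np.float64(0.6560477134905377), np.float64(0.005081714639302324), np.float64(0.11938012356551497), 18) t 24.6333
```

View pics/s4.png

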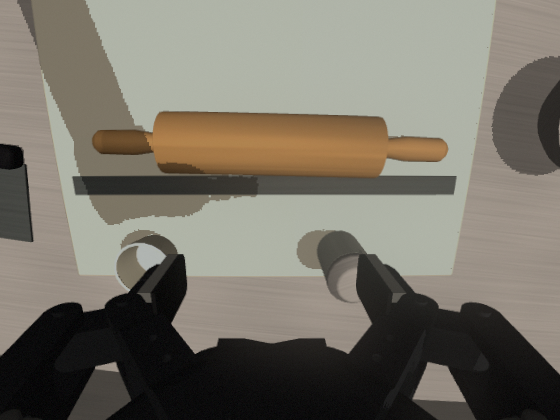

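The pin (barrel at about (270,145)) lies just short of the strip (row 185), with no sign of sliding. The shaker (345,265) and ramekin (145,262) are untouched. I'll check finger clearance to the shaker before the last strokes.

Run:
```python
from st import *
pt,ps=camera_params("top"),camera_params("scene")
print("shaker",atz(pt,[255.9,178.7],.02),tri([(pt,[255.9,178.7]),(ps,[316.5,217.8])]), "ram",atz(pt,[342.1,163.5],.02))
m,y=np.array([.6047,.0129,0]),.0945
for i in range(2): m=stroke2(m,y,.0175,0,0,ZC)
print(m); m,y=survey(m,y,back=-.03,name="s5")
```

```text
shaker [[0.72817594 0.11271405 0.02      ]] [0.72915592 0.11453901 0.02886291] ram [[ 0.76907109 -0.12512963  0.02      ]]
press [-0.2 -1.3  7.2] [0.6 0.3 6.4] tq [-0.06 -0.02  0.  ] t 26.8417
press [0.9 0.3 9.7] [ 0.7 -0.9  8.3] tq [-0.1  -0.12  0.04] t 28.625
[0.63954384 0.01620258 0.        ]
SURVEY [0.6371 0.0162 0.    ] yaw 0.0942 res 0.6 dist 0.0177 strip None t 29.3417
```

View pics/s5.png

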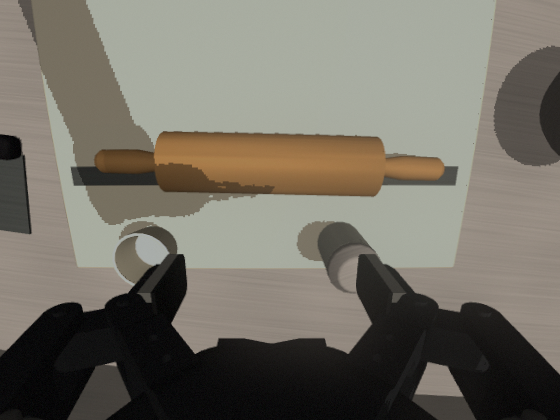

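Run:
```python
from st import *
m,y=np.array([.6371,.0162,0]),.0942
m=stroke2(m,y,.0187,0,0,ZC,pre=.0105,speed=.05)
m,y=survey(m,y,back=-.03,name="s6")
```

```text
press [-0.1 -1.3  5.8] [-0.   0.   6.2] tq [ 0.03 -0.05 -0.04] t 31.6917
SURVEY [0.6548 0.018  0.    ] yaw 0.0954 res 0.53 dist -0.0002 strip (np.float64(0.6585826113168144), np.float64(0.005386085139676247), np.float64(0.1065886295925741), 13) t 32.4083
```

View pics/s6.png

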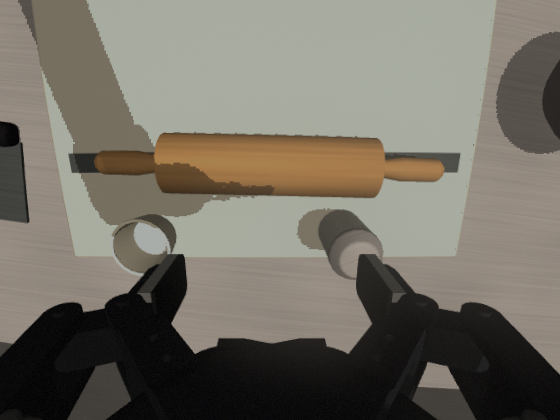

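The wrist view puts the pin on the strip (offset −0.2 mm). I'll retract and cross-check with the fixed cameras.

Run:
```python
from st import *
p=read_eef_pos(); 
movel([p[0]-.1,p[1],.3],None,.3)
move_ptp([.40,-.40,.35],down(np.pi/2+.118)); pause(.3)
for c in ("top","scene"):
    q=camera_params(c);im=read_camera(c);cv2.imwrite(f"pics/{c}9.png",im[:,:,::-1])
    r=fit_pin([(q,im)],np.array([.655,.018,.053]),.095,.053); print(c,r,"dist",dist(np.array([r[0][0],.018,0]),s0=np.array([.6557,.0051,0])))
    for n in ["pin","barrel_end","ramekin","shaker","bowl","scraper"]: print(n,tip_of(c,n)[:1])
print(read_time_s())
```

```text
top (array([0.65397117, 0.053     , 0.0949792 ]), np.float64(0.7886122688495232), [82]) dist 0.00017861295856788924
pin [{'at': [295.4, 199.3], 'confidence': 0.86}]
barrel_end [{'at': [250.0, 205.3], 'confidence': 0.87}]
ramekin [{'at': [340.7, 163.1], 'confidence': 0.79}]
shaker [{'at': [255.8, 179.1], 'confidence': 0.96}]
bowl [{'at': [154.9, 255.4], 'confidence': 0.75}]
scraper [{'at': [432.3, 189.9], 'confidence': 0.66}]
scene (array([0.65458927, 0.71697498, 0.0971232 ]), np.float64(1.566285842155768), [82]) dist -0.0004350734314180389
pin [{'at': [272.8, 220.4], 'confidence': 0.78}]
barrel_end [{'at': [294.5, 197.0], 'confidence': 0.59}]
ramekin [{'at': [285.3, 277.9], 'confidence': 0.91}]
shaker [{'at': [315.7, 219.7], 'confidence': 0.72}]
bowl [{'at': [303.7, 163.6], 'confidence': 0.75}]
scraper [{'at': [199.8, 338.5], 'confidence': 0.91}]
35.625
```

View pics/top9.png

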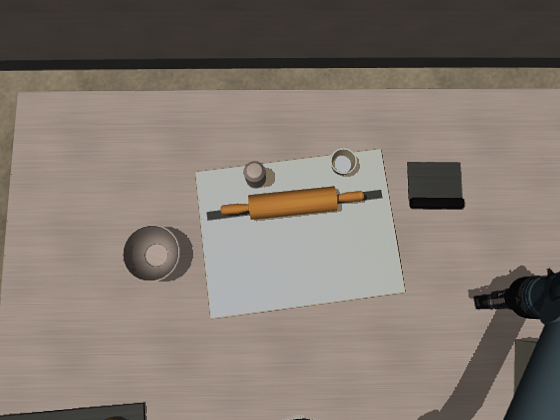

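The top view shows the pin at (293,203) lying along the strip, which emerges under both handles at (208,216) and (382,194). The bystanders are where they started and the arm is clear.

```bash
python3 -c "
from bench import *
sign_off()"
```

```text
the job is handed in; nothing more can be done
```

The pin now lies along the steel strip and centred over it, but it is about 0.024 rad (1.4°) off parallel. I rolled it there in nine fingertip strokes on top of the barrel and handed the job in at about 36 s.

- **Centring:** the last checks put the pin's middle within about 0.5 mm of the strip's centreline (wrist −0.2, top +0.2, scene −0.4 mm). It is about 13 mm left of the strip's midpoint along its length.
- **Parallelism, not fully met:** the pin's angle is 0.095 to 0.097 rad and the strip's is 0.1195, so the barrel ends sit about 2.7 mm off the centreline. I tried turning the tool in two strokes, once centred with a light press and once near one barrel end with about 24 N. Both times the fingers only slipped on the barrel. I left the error, because forcing the pin round would have dragged it across the board.
- **Rolling:** the strokes moved the pin about 93 to 99 % of the planned distance; in the harder twisting stroke it was only about 72 %. I put the shortfall down to the fingers slipping on the barrel. I did not measure how far the pin itself turned, so I have no direct check that it never slid on the board.
- **Bystanders:** the ramekin, shaker, bowl and scraper look unmoved in the final top picture. The detector's positions for them differ from the start by up to 4 px (about 9 mm), which I take as detector noise.

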